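# Unscrew the star-handled plug from a gear housing

### The arm

A 7-joint arm with a two-finger parallel gripper is mounted at the origin on the work surface; the furniture and walls round the work are solid. World frame = base frame: x ahead of the robot, y to its left, z up, the work surface at z = 0. Lengths are in m, angles in rad, forces in N, time in s.
With the tool pointing down it reaches from about 0.425 to 1.025 m from the base axis. Payload 9.4 kg.
Tool frame: the origin (TCP) lies at the very end of the fingers, on their centre line; the grasp point (between the pads) lies 19 mm behind it (manip.grip_point_offset is the distance from the TCP to the grasp point, in m); z points along the fingers, y is the direction in which the jaws open and shut (so a half turn about z gives the same grasp; the last joint's range is limited). The gripper opens to 93 mm and grips with 3 to 60 N. Pads are 15 mm wide; open, the fingers measure 128 mm over their backs; the gripper's body (75 mm by 188 mm) begins 65 mm behind the grasp point.
Start: joints at [-1.245, 0.599, -0.003, 1.599, 0.002, 0.943, -0.08], TCP at [0.284, 0.667, 0.219] pointing down, gripper open.
Joint ranges: [-2.57, 2.57], [-0.35, 1.97], [-1.29, 1.29], [0.11, 2.56], [-1.05, 4.19], [0.11, 1.86], [-2.63, 2.63]. Speed limits (rad/s): [2.22, 2.22, 3.01, 3.01, 3.14, 3.14, 3.14].

### API

Orientations are given as a 3x3 rotation matrix whose columns are the frame's x, y, z axes.
In Python, from rig import manip gives the robot as it stands. The module is installed in compiled form; this text tells all that it offers.
- The arm moves only by the tool step_arm, never from a script. Its argument "steps" is text: rows parted by semicolons, each of 5 numbers parted by spaces: the shift along the world's x, y, z in mm, then the turn about the world's z in degrees, then the opening in per cent of the stroke, from 0 (shut) to 100 (fully open). In form: x y z twist claw; .... A call has 1 to 12 rows; each row is the pose to reach, as a shift and turn from the pose commanded when the call began; what a row does not reach only later rows make up. A row lasts 1/8 s, in which the tool goes at most 62.5 mm and 10.7 degrees, less where a joint would pass 70% of its speed; a pose out of reach is approached as far as the arm can. A call with a gripper value outside its range is refused whole. The fingers move at their own pace and stop on an object; "squeeze" is the grip in N (left out, the last holds). Time passes only in rows, so rows that repeat a pose let the fingers close. It gives the time, the measured TCP pose, the force and the opening at its end, in the units of the state.
- manip.get_obs(): the state, without advancing time (a new reading comes with each control period).
- manip.capture(name): name is "scene" or "side" or "wrist"; returns (picture, depth): 480x640x3 uint8, red, green, blue; 480x640 float32, m along the optical axis (not along the pixel's ray), 0 where there is no reading.
- manip.camera_params(name): a dict with "fx", "fy", "cx", "cy" (pixels), "rvec" (rotation vector, rad) and "tvec" (3), from world to camera coordinates, as OpenCV has them; the wrist camera has in their place "tool_from_camera" (4x4, takes a point from camera to tool coordinates, whose origin is the TCP and whose axes are the flange's). Camera axes: x right, y down, z forward; pixel columns grow to the right and rows downward; lengths in m; the calibration is good to about 2 mm. A picture is of the moment at which its call begins: read the wrist's pose just before it. camera_params takes no time and is no camera call.
- manip.close_job(): hands the job in, once; it reports no verdict.
Trained networks look in the newest picture that a camera, given by its name, has taken for a name from the list of things; names that differ only in an ending like _2 or _b are one class to them, and where a whole thing is asked for, a point or a joint stands for the part that bears it (a point fixed in the world has none). Each returns a list of dicts, best first, with "score" (0 to 1); they miss things now and then, are a little off and sometimes report something else, mostly with a low value. They report only what shows in the picture. A call takes as long as a camera call.
- manip.outline_of(camera, name): "mask" (480x640 bool, what is visible of it) and "extent" ([left, top, right, bottom] in pixels, round what is visible of it).
The state is a dict: "time_s": time; "qpos": joint angles; "qd": joint speeds; "tau": joint torques, N m; "tcp_pos": TCP position; "ee_rot": TCP orientation; "wrist_force": force on the tool from outside, world axes, zero at the start; "moment": the same for the moment, N m; "finger_gap": finger opening in m.
Only numpy, scipy, OpenCV 4.12 (cv2) and the standard library are available. Lean on these libraries where they do the work, as an engineer would, in place of code of your own. Each camera call takes 0.05 s, during which the arm holds its last target. There are 200 camera calls.

### The job

Unscrew the plug from the port of the gear housing by turning its star handle anticlockwise (as seen facing the port) until the thread lets go, then draw it out and lay it down in the shallow tray. Do not drop or throw the plug, and leave the other things on the board where they are.

Things in the scene. Friction and masses are not known exactly. Their poses are not given: they have to be found in the camera images.
- plug: Loose steel plug, 112 mm long, 0.15 kg, screwed into the housing at the start. Origin: centre of its star handle, on the plug's axis. x: the plug's axis, from knob to shank; at the start level, into the housing. z is up at the start. Round knob 24 mm thick at x -36 to -6 mm, star at x = 0, neck 22 mm thick to x = 20, flange 38 mm across at x 20 to 24, shank 20 mm thick at x 24 to 76 mm
- plug_spoke (a point): End of one spoke of the plug's star handle, 42 mm from the axis (axes as the plug). The star has four round spokes 10 mm thick in the plug's yz plane; measured from the plug's z axis towards its y axis they stand at 40 (this one), 130, 220 and 310 degrees. Unscrewing turns z towards y; a few N near a spoke's end suffice, and the star stays where it is left
- plug_knob (a point): Middle of the gripping knob, on the plug's axis, 21 mm in front of the star's centre (axes as the plug). Grip here to draw the plug out
- plug_tip (a point): Centre of the shank's inner end, 76 mm behind the star's centre (axes as the plug). The shank has one thread lug, 4 mm proud, 30 mm before this end. The shank is hollow and runs on a 10 mm guide pin in the bore, which still carries it when the thread has let go, until it is drawn right out
- port (a point): Centre of the port's mouth, on the front of the housing's round collar (52 mm across), 75 mm above the board. x: level into the housing along the bore, y to the left for one facing the port, z up. At the start the star's centre is 24 mm in front of it. Right-hand thread, lead 16 mm, with several mm of play, so the plug backs out slowly at first. The port faces the robot, turned by up to 15 degrees
- housing: Grey gear housing, fixed: body 80 x 100 mm, foot 100 x 124 mm, top 124 mm above the board; a shaft end stands out 27 mm on its left side. Origin: centre of its underside; axes as the port's. Its thread lets go after 0.6 to 1.1 turns, different each time: pull gently to tell. If it still holds, the plug stops after some mm: ease it back a little (pulled hard, it turns stiffly). Let go, it slides at a few N
- tray: Shallow aluminium tray on the plywood board (board top 196 mm above the robot's base), 190 (x) x 150 (y) x 22 mm high outside, walls and floor 4 mm, heavy. Origin at the centre of its underside on the board, z up
- roller_a: Grooved grey roller, 41 mm diameter, 26 mm high, loose bystander lying on the board; origin at the centre of its underside
- feed_wheel_a: Black feed wheel, 55 mm diameter, 14 mm high, loose bystander lying on the board; origin at the centre of its underside
- hex_key_6: Black hex key, 38 x 98 x 6 mm, loose bystander lying on the board; origin at the centre of its underside
- tape_roll: Black roll of tape, 55 mm diameter, 19 mm high, loose bystander lying on the board; origin at the centre of its underside
- marker: Red and white marker pen, 135 mm long, 17 mm thick, loose bystander lying on the board; origin at the centre of its underside
- bolt_loose: Hex bolt standing on its head, 15 mm across, 27 mm high, loose bystander lying on the board; origin at the centre of its underside

How it is judged:
By the outcome, as a careful person would: the job done as asked, in the order asked, and still so for the second after the job is handed in, with the robot touching nothing.
It also fails if it takes over 72 s, if anything falls off the work surface, if the arm or the gripper's body presses on something with over 40 N, if the wrist force passes 120 N, or if a joint passes its speed limit or range.

## Working session

There is one attempt and no reset: what is moved stays moved. The work goes in short steps, Python scripts to look and compute and a tool call to move; the robot and the scene stay as the last step left them, time stands still between calls to the robot, and variables do not carry over. Pictures are saved under pics/ and viewed, about 8 in all and at most 12, crops included, and the job is handed in when it is done.

Besides the shell and the picture viewer there is one more tool, called after ">>>" as name(argument=value, ...) on one line, values as JSON. step_arm: Moves the arm, as the interface text tells. Its arguments: {"type":"object","properties":{"steps":{"type":"string"},"squeeze":{"type":"number"}},"required":["steps"]}

```bash
mkdir -p pics
cat > h.py <<'E'
import numpy as np, cv2
from rig import manip
def world(cam,uv,d):
    p=manip.camera_params(cam); uv=np.atleast_2d(uv); d=np.atleast_1d(d)
    c=np.c_[(uv[:,0]-p['cx'])/p['fx']*d,(uv[:,1]-p['cy'])/p['fy']*d,d]
    if 'rvec' in p:
        R=cv2.Rodrigues(np.array(p['rvec'],float))[0]; return (c-np.ravel(p['tvec']))@R
    o=manip.get_obs(); T=np.array(p['tool_from_camera']); c=c@T[:3,:3].T+T[:3,3]
    return c@np.array(o['ee_rot']).T+o['tcp_pos']
def cloud(cam,mask,depth):
    v,u=np.nonzero(mask&(depth>0)); return world(cam,np.c_[u,v],depth[v,u])
def proj(cam,P):
    p=manip.camera_params(cam); R=cv2.Rodrigues(np.array(p['rvec'],float))[0]
    c=np.atleast_2d(P)@R.T+np.ravel(p['tvec']); return np.c_[p['fx']*c[:,0]/c[:,2]+p['cx'],p['fy']*c[:,1]/c[:,2]+p['cy']]
def save(n,im): cv2.imwrite('pics/'+n+'.png',im[...,::-1])
E
python3 - <<'E'
from h import *
o=manip.get_obs(); print({k:np.round(v,3).tolist() for k,v in o.items()})
np.set_printoptions(precision=4,suppress=True)
for cam in ['scene','side']:
    im,d=manip.capture(cam); save(cam+'0',im); np.savez(cam+'0',im=im,d=d)
    for n in ['plug','housing','tray','roller_a','feed_wheel_a','hex_key_6','tape_roll','marker','bolt_loose']:
        for r in manip.outline_of(cam,n)[:1]:
            c=cloud(cam,r['mask'],d)
            np.save(f'{cam}_{n}',r['mask'])
            if len(c): print(cam,n,round(r['score'],2),r['extent'],np.median(c,0),np.percentile(c,2,0),np.percentile(c,98,0))
E
```

```text
{'time_s': 0.0, 'qpos': [-1.245, 0.6, -0.003, 1.6, 0.002, 0.943, -0.08], 'qd': [-0.001, -0.001, 0.001, 0.001, 0.0, 0.0, 0.002], 'tau': [-0.001, -76.504, 1.497, -25.235, -0.052, 0.017, 0.0], 'tcp_pos': [0.284, 0.667, 0.218], 'ee_rot': [[-0.92, 0.392, -0.0], [0.392, 0.92, -0.001], [-0.0, -0.002, -1.0]], 'wrist_force': [-0.361, 0.282, -0.377], 'moment': [-0.016, -0.01, 0.027], 'finger_gap': 0.093}
scene plug 0.82 [251.4, 211.4, 283.7, 247.1] [0.5046 0.0794 0.2737] [0.4725 0.0577 0.2318] [0.5396 0.1154 0.2968]
scene housing 0.97 [255.0, 189.7, 322.0, 263.8] [0.5465 0.051  0.2726] [0.5288 0.0243 0.1989] [0.6116 0.13   0.3156]
scene tray 0.74 [327.3, 251.9, 437.5, 332.8] [ 0.5448 -0.179   0.199 ] [ 0.4529 -0.2569  0.1945] [ 0.6477 -0.1008  0.2168]
scene roller_a 0.89 [265.6, 296.3, 288.2, 323.4] [ 0.3608 -0.0614  0.2189] [ 0.3478 -0.0762  0.1972] [ 0.3838 -0.0402  0.2229]
scene feed_wheel_a 0.57 [178.7, 263.4, 209.2, 286.9] [0.3508 0.1538 0.2078] [0.3294 0.133  0.1942] [0.3797 0.2012 0.2106]
scene hex_key_6 0.6 [299.8, 334.5, 358.5, 359.3] [ 0.3476 -0.1989  0.1992] [ 0.3073 -0.2225  0.1936
[... 545 characters left out ...]
.9, 375.3, 250.5] [0.5724 0.0376 0.2718] [0.531  0.0243 0.1997] [0.6172 0.1188 0.3167]
side tray 0.78 [302.8, 273.1, 416.9, 344.3] [ 0.553  -0.1781  0.2001] [ 0.4603 -0.2571  0.1968] [ 0.646  -0.0996  0.2179]
side roller_a 0.65 [250.9, 259.3, 267.7, 284.9] [ 0.3685 -0.0644  0.219 ] [ 0.3494 -0.0763  0.1982] [ 0.3868 -0.0401  0.2234]
side feed_wheel_a 0.59 [245.0, 215.7, 271.0, 230.8] [0.3547 0.1513 0.208 ] [0.3272 0.1325 0.1948] [0.3808 0.1917 0.2113]
side hex_key_6 0.66 [228.7, 309.2, 273.3, 332.6] [ 0.369  -0.2114  0.2009] [ 0.3105 -0.2223  0.1979] [ 0.3946 -0.1616  0.2036]
side marker 0.67 [262.1, 228.0, 270.5, 265.9] [0.3803 0.0358 0.2093] [ 0.3725 -0.0214  0.2045] [0.3872 0.1037 0.212 ]
```

Run:
```python
from h import *
a=np.load('scene0.npz'); b=np.load('side0.npz')
A=cv2.resize(a['im'][180:340,170:450],None,fx=2.8,fy=2.8)
B=cv2.resize(b['im'][170:350,220:420],None,fx=2.8,fy=2.8)[:,:]
save('a',A); save('b',B)
np.set_printoptions(precision=4,suppress=True)
# housing front-face normals and plane from both clouds
P=np.vstack([cloud(n,np.load(f'{n}_housing.npy'),x['d']) for n,x in(('scene',a),('side',b))])
top=P[(P[:,2]>.312)]; print('top',len(top),np.median(top,0),cv2.minAreaRect((top[:,:2]*1000).astype(np.float32)))
bd=P[(P[:,2]>.22)&(P[:,2]<.31)]
# right side / front faces: ransac vertical planes
rng=np.random.default_rng(0); Q=bd[:,:2].copy()
for k in range(3):
    best=None
    for _ in range(600):
        i,j=rng.choice(len(Q),2,False); t=Q[j]-Q[i]
        L=np.hypot(*t)
        if L<.02: continue
        n=np.array([-t[1],t[0]])/L; m=abs((Q-Q[i])@n)<.002
        if best is None or m.sum()>best[0].sum(): best=(m,)
    m=best[0]; c=Q[m].mean(0); v=np.linalg.svd(Q[m]-c)[2][0]
    print('plane',m.sum(),c,'dir deg',np.degrees(np.arctan2(v[1],v[0]))%180,Q[m].min(0),Q[m].max(0)); Q=Q[~m]
S=np.vstack([cloud(n,cv2.erode(np.load(f'{n}_plug.npy').astype(np.uint8),np.ones((3,3)))>0,x['d']) for n,x in(('scene',a),('side',b))])
np.save('plugpts',S); print(len(S))
for lo in np.arange(.46,.54,.01):
    s=S[(S[:,0]>lo)&(S[:,0]<lo+.01)]
    if len(s): print(lo,len(s),s.min(0),s.max(0))
```

```text
top 955 [0.5764 0.0811 0.3148] ((578.43701171875, 79.68827819824219), (93.7991714477539, 73.08440399169922), 84.82371520996094)
plane 1034 [0.5718 0.0357] dir deg 179.0772657509702 [0.5365 0.0332] [0.616 0.038]
plane 726 [0.5388 0.0706] dir deg 89.29309261098827 [0.5368 0.0381] [0.5413 0.1335]
plane 612 [0.5789 0.0311] dir deg 178.49820786255097 [0.5412 0.0288] [0.6085 0.0337]
550
0.47000000000000003 68 [0.4705 0.0753 0.2604] [0.4798 0.0953 0.2783]
0.48000000000000004 68 [0.48   0.0749 0.263 ] [0.4894 0.0876 0.2803]
0.49000000000000005 64 [0.4908 0.0747 0.263 ] [0.4996 0.0922 0.2802]
0.5 219 [0.5    0.0546 0.242 ] [0.5096 0.1116 0.3001]
0.51 48 [0.5101 0.058  0.2593] [0.5198 0.0943 0.2959]
0.52 77 [0.5201 0.0666 0.2548] [0.5299 0.1004 0.2851]
0.53 6 [0.5301 0.0756 0.2715] [0.5312 0.1013 0.2835]
```

View pics/a.png

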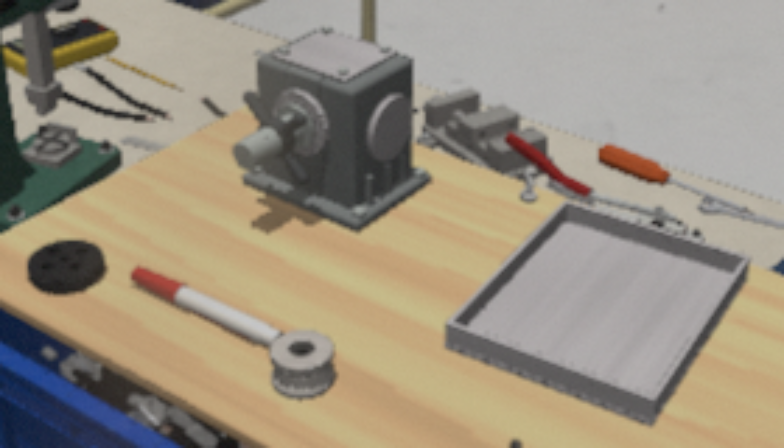

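View pics/scene0.png

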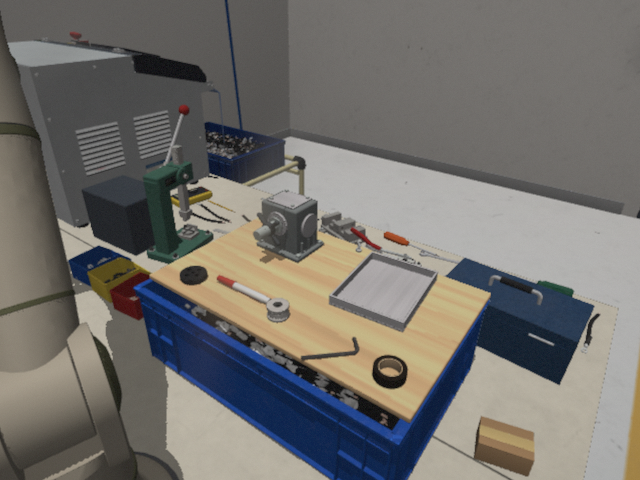

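Run:
```python
from h import *
np.set_printoptions(precision=3,suppress=True)
for n in('scene','side'):
    d=np.load(n+'0.npz')['d']; C=cloud(n,d>0,d)
    print(n)
    # max height in cells of x,y
    for y in np.arange(.95,-.35,-.1):
        r=[]
        for x in np.arange(.1,1.0,.1):
            m=(abs(C[:,0]-x)<.05)&(abs(C[:,1]-y)<.05); r.append(round(float(np.percentile(C[m,2],99)),2) if m.sum()>5 else -1)
        print(round(y,2),r)
```

```text
scene
0.95 [-1, -1, -1, -0.0, 0.52, 0.52, 0.52, 0.52, 0.44]
0.85 [-1, -1, -1, -0.01, 0.52, 0.51, 0.52, 0.52, 0.5]
0.75 [-1, -1, -0.01, -0.01, 0.16, 0.16, -0.01, 0.03, 0.03]
0.65 [-1, -1, 0.58, 0.05, 0.16, 0.26, 0.4, 0.4, 0.0]
0.55 [-1, -1, 0.18, 0.05, 0.26, 0.26, 0.31, 0.0, 0.0]
0.45 [-1, -0.01, 0.66, 0.05, 0.03, 0.02, -1, -1, -1]
0.35 [-1, -0.01, 0.05, -1, -1, -1, -1, -1, -1]
0.25 [-1, 0.67, 0.2, 0.2, 0.2, 0.2, -1, -1, -1]
0.15 [0.66, 0.65, 0.21, 0.21, 0.31, 0.32, -1, -1, 0.1]
0.05 [0.54, -0.01, 0.2, 0.21, 0.31, 0.32, 0.2, -1, 0.09]
-0.05 [0.36, -0.01, 0.2, 0.22, 0.2, 0.22, 0.22, -1, 0.05]
-0.15 [-1, -0.01, 0.2, 0.2, 0.22, 0.22, -1, -1, -1]
-0.25 [-1, -1, 0.21, 0.21, 0.22, 0.22, 0.22, 0.12, 0.12]
side
0.95 [-0.0, -0.0, -0.0, -0.0, 0.52, 0.52, 0.52, 0.52, 0.5]
0.85 [-0.0, -0.0, -0.0, -0.0, 0.51, 0.52, 0.52, 0.52, 0.5]
0.75 [-0.0, -0.0, 0.34, 0.28, 0.16, -1, 0.03, 0.03, 0.03]
0.65 [-0.0, 0.58, 0.62, 0.05, 0.16, 0.26, 0.4, 0.4, -0.0]
0.55 [-0.0, 0.63, 0.67, 0.05, 0.26, 0.29, 0.31, 0.0, 0.0]
0.45 [-0.0, 0.68, 0.68, -1, -1, -1, -1, 0.01, 0.0]
0.35 [-0.0, -0.0, -1, -1, -1, -1, -1, 0.01, 0.01]
0.25 [0.71, 0.7, 0.2, 0.2, 0.2, -1, 0.2, -0.0, 0.0]
0.15 [0.7, 0.66, 0.21, 0.21, 0.31, 0.32, 0.2, -0.0, 0.09]
0.05 [0.54, -0.0, 0.2, 0.21, 0.31, 0.32, 0.2, -0.0, 0.09]
-0.05 [0.35, -0.0, 0.21, 0.22, 0.2, 0.22, 0.22, 0.03, 0.05]
-0.15 [0.01, -0.0, 0.2, 0.2, 0.22, 0.22, 0.2, 0.02, 0.01]
-0.25 [-0.0, -0.0, 0.21, 0.21, 0.22, 0.22, 0.2, 0.12, 0.12]
```

>>> step_arm(steps="0 0 50 0 0; 10 -30 100 2 0; 30 -80 140 5 0; 45 -140 170 8 0; 60 -200 190 11 0; 80 -260 200 14 0; 95 -320 200 17 0; 110 -380 200 20 0; 130 -440 200 22.3 0; 145 -500 200 22.3 0; 165 -560 200 22.3 0; 180 -620 200 22.3 0")

```text
time_s: 2.5
tcp_pos: [0.4612, 0.0575, 0.419]
ee_rot: [[-1.0, 0.013, 0.001], [0.013, 1.0, 0.0], [-0.001, 0.001, -1.0]]
wrist_force: [1.0, 0.3, 0.1]
finger_gap: 0.0003
```

Run:
```python
from h import *
np.set_printoptions(precision=4,suppress=True)
o=manip.get_obs(); print({k:np.round(v,3).tolist() for k,v in o.items()})
im,d=manip.capture('wrist'); save('w1',im); np.savez('w1',im=im,d=d)
for n in ['plug','housing']:
    for r in manip.outline_of('wrist',n)[:1]:
        c=cloud('wrist',r['mask'],d); print(n,r['score'],r['extent'],np.percentile(c,2,0),np.percentile(c,98,0))
        if n=='plug':
          for lo in np.arange(.46,.54,.005):
            s=c[(c[:,0]>lo)&(c[:,0]<lo+.005)]
            if len(s)>5: print(round(lo,3),len(s),np.percentile(s,2,0),np.percentile(s,98,0), 'top',s[s[:,2]>s[:,2].max()-.002].mean(0))
```

```text
{'time_s': 2.5, 'qpos': [-0.468, 0.075, 0.243, 1.895, -0.02, 1.173, 1.339], 'qd': [0.656, 0.047, 0.483, -0.038, -0.046, -0.001, 1.146], 'tau': [-5.046, -36.795, -0.691, -27.52, 0.101, 0.362, -1.929], 'tcp_pos': [0.461, 0.057, 0.419], 'ee_rot': [[-1.0, 0.013, 0.001], [0.013, 1.0, 0.0], [-0.001, 0.001, -1.0]], 'wrist_force': [0.99, 0.266, 0.056], 'moment': [-0.065, -0.047, 0.002], 'finger_gap': 0.0}
plug 0.57 [323.0, 232.4, 406.6, 314.7] [0.4747 0.0582 0.2072] [0.5339 0.1133 0.3001]
0.47 100 [0.4743 0.0759 0.2617] [0.475  0.093  0.2795] top [0.4747 0.0858 0.2796]
0.475 234 [0.475  0.0751 0.26  ] [0.4798 0.097  0.2804] top [0.4776 0.086  0.2797]
0.48 183 [0.4801 0.0751 0.2706] [0.4849 0.0972 0.2808] top [0.4826 0.086  0.2801]
0.485 176 [0.4852 0.0743 0.2691] [0.4898 0.097  0.2812] top [0.4878 0.0861 0.2807]
0.49 184 [0.4901 0.0743 0.1958] [0.4948 0.0965 0.2809] top [0.4925 0.0863 0.2803]
0.495 175 [0.4951 0.0742 0.2705] [0.4999 0.0965 0.2813] top [0.4975 0.0858 0.2807]
0.5 298 [0.5003 0.0575 0.2677] [0.505  0.0966 0.2964] top [0.5046 0.0584 0.2971]
0.505 860 [0.5051 0.0559 0.2447] [0.5099 0.1134 0.3002] top [0.5086 0.1109 0.3009]
0.51 445 [0.5101 0.0579 0.2462] [0.5148 0.1149 0.3009] top [0.5116 0.1105 0.3005]
0.515 98 [0.515  0.0742 0.1967] [0.5198 0.1134 0.2844] top [0.5156 0.087  0.2836]
0.52 158 [0.52   0.0741 0.1961] [0.5248 0.1078 0.2817] top [0.5227 0.0851 0.2808]
0.525 116 [0.5251 0.0733 0.1952] [0.5299 0.1136 0.2885] top [0.5297 0.0846 0.2892]
0.53 252 [0.5301 0.0822 0.2066] [0.5341 0.102  0.289 ] top [0.532  0.0875 0.2881]
0.535 34 [0.535  0.0628 0.2056] [0.54   0.1153 0.2885] top [0.5356 0.089  0.2881]
0.54 24 [0.5401 0.0674 0.2055] [0.5438 0.1313 0.2781] top [0.54   0.0884 0.2796]
housing 0.78 [289.4, 267.8, 431.1, 345.4] [0.5299 0.0295 0.2036] [0.5526 0.1466 0.3122]
```

View pics/w1.png

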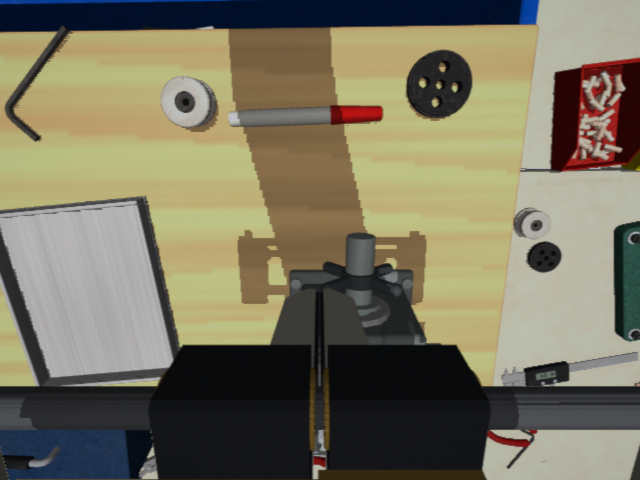

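>>> step_arm(steps="20 -27 -30 0 0; 46 -27 -70 0 0; 46 -27 -100 0 0; 46 -27 -100 0 0", squeeze=30)

```text
time_s: 3.15
tcp_pos: [0.5057, 0.0335, 0.3169]
ee_rot: [[-1.0, 0.012, -0.004], [0.012, 1.0, -0.001], [0.004, -0.001, -1.0]]
wrist_force: [-0.3, 0.5, 0.9]
finger_gap: 0.0004
```

>>> step_arm(steps="3 -10 -5 0 0; 3 -10 -27 0 0; 3 -10 -27 0 0; 3 -2 -27 0 0; 3 6 -27 0 0; 3 14 -27 0 0; 3 22 -27 0 0; 3 30 -27 0 0; 3 30 -27 0 0")

```text
time_s: 4.28
tcp_pos: [0.5084, 0.0543, 0.2931]
ee_rot: [[-1.0, 0.019, -0.003], [0.019, 1.0, -0.009], [0.002, -0.009, -1.0]]
wrist_force: [-10.3, -29.0, 23.6]
finger_gap: 0.0005
```

Run:
```python
from h import *
a,d=manip.capture('scene'); b,e=manip.capture('side')
A=cv2.resize(a[170:270,230:340],(440,400),interpolation=2); B=cv2.resize(b[170:260,290:380],(360,400)[:2],interpolation=2)
save('s2',np.hstack([A,cv2.resize(B,(360,400))]))
o=manip.get_obs();print(o['tcp_pos'],o['wrist_force'])
```

```text
[0.50837741 0.05427177 0.29303326] [-10.15975684 -27.72459664  22.76243454]
```

View pics/s2.png

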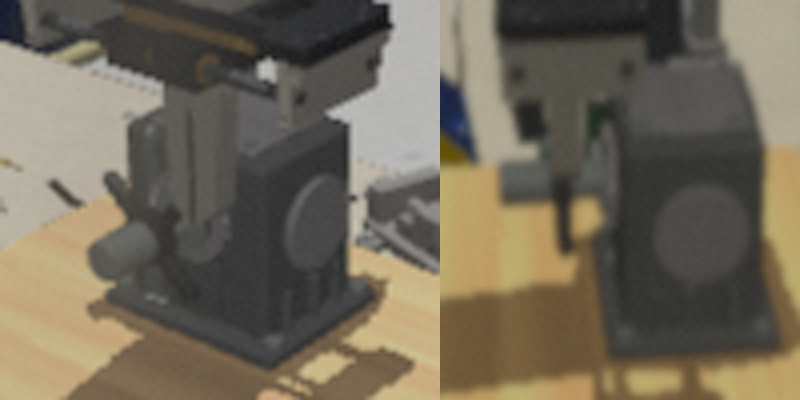

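>>> step_arm(steps="0 -10 0 0 0; 0 -40 10 0 0; 0 -70 40 0 0; 0 -70 40 0 0")

```text
time_s: 4.88
tcp_pos: [0.5108, -0.0093, 0.3336]
ee_rot: [[-1.0, 0.017, 0.004], [0.017, 1.0, 0.0], [-0.004, 0.0, -1.0]]
wrist_force: [0.3, -0.0, -0.8]
finger_gap: 0.0003
```

```bash
cat >> h.py <<'E'
def star(x0=.507,ax=(.086,.270),cams=('scene','side','wrist'),show=None):
    Z=np.zeros((400,400,3),np.uint8); col=[(255,80,80),(80,255,80),(120,120,255)]
    hist=np.zeros(72)
    for k,c in enumerate(cams):
        o=manip.get_obs(); im,d=manip.capture(c); C=cloud(c,d>0,d)
        m=(abs(C[:,0]-x0)<.0085)&(np.hypot(C[:,1]-ax[0],C[:,2]-ax[1])<.055); q=C[m][:,1:]-ax
        for y,z in q: cv2.circle(Z,(int(200-y*3500),int(200-z*3500)),3,col[k],-1)
        r=np.hypot(*q.T); s=q[(r>.024)&(r<.046)]; t=np.degrees(np.arctan2(s[:,0],s[:,1]))%360
        hist+=np.histogram(t,72,(0,360))[0]
    if show: save(show,Z)
    a=np.arange(72)*5+2.5; ph=np.angle((hist*np.exp(1j*np.radians(4*a))).sum(),deg=True)/4
    print('spoke phase mod 90:',round(ph%90,1)); print(dict((int(x),int(h)) for x,h in zip(a,hist) if h>3))
E
python3 - <<'E'
from h import *
star(show='st1'); o=manip.get_obs();print(o['time_s'],o['tcp_pos'],o['wrist_force'])
E
```

```text
spoke phase mod 90: 44.8
{37: 19, 42: 485, 47: 278, 52: 61, 117: 6, 122: 82, 127: 21, 212: 21, 217: 99, 222: 199, 227: 24, 232: 4, 302: 4, 307: 17, 312: 56, 317: 132, 322: 155, 327: 109, 332: 6}
5.025 [ 0.50963854 -0.0063196   0.33108266] [-0.58390435  0.21974904 -0.21370867]
```

View pics/st1.png

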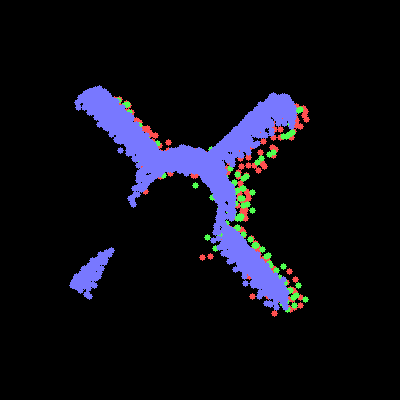

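>>> step_arm(steps="-2 0 0 -10 0; -5 0 0 -20 0; -5 0 0 -30 0; -5 0 0 -40 0; -5 0 0 -50 0; -5 5 0 -60 0; -5 12 0 -70 0; -5 20 0 -80 0; -5 30 0 -90 0; -5 38 -15 -90 0; -5 38 -30 -90 0; -5 38 -44 -90 0")

```text
time_s: 6.52
tcp_pos: [0.5044, 0.0305, 0.286]
ee_rot: [[0.011, 1.0, -0.001], [1.0, -0.011, -0.001], [-0.001, -0.001, -1.0]]
wrist_force: [0.1, -0.7, -0.7]
finger_gap: 0.0007
```

>>> step_arm(steps="0 8 0 0 0; 0 15 0 0 0; 0 22 0 0 0; 0 29 0 0 0; 0 35 0 0 0")

```text
time_s: 7.15
tcp_pos: [0.5052, 0.0572, 0.2894]
ee_rot: [[0.018, 1.0, 0.001], [1.0, -0.018, -0.009], [-0.009, 0.002, -1.0]]
wrist_force: [-5.7, -38.7, 21.4]
finger_gap: 0.0004
```

>>> step_arm(steps="0 -13 0 0 0; 0 -18 25 0 0; 0 0 50 0 0; 0 23 50 0 0; 0 23 30 0 0; 0 23 10 0 0; 0 29 11 0 0; 0 34 10 0 0; 0 39.5 5 0 0; 0 44 -3 0 0")

```text
time_s: 8.4
tcp_pos: [0.5055, 0.1104, 0.285]
ee_rot: [[0.013, 1.0, 0.002], [1.0, -0.013, 0.001], [0.001, 0.002, -1.0]]
wrist_force: [-0.3, 1.7, 3.8]
finger_gap: 0.0008
```

>>> step_arm(steps="0 2 -4 0 0; 0 2.5 -8 0 0; 0 2.7 -12 0 0; 0 2.7 -17 0 0; 0 2.5 -19 0 0")

```text
time_s: 9.02
tcp_pos: [0.5056, 0.1133, 0.2668]
ee_rot: [[0.013, 1.0, 0.002], [1.0, -0.013, 0.003], [0.003, 0.002, -1.0]]
wrist_force: [-3.6, 5.4, 17.5]
finger_gap: 0.0006
```

Run:
```python
from h import *
star(cams=('scene','side')); o=manip.get_obs();print(o['time_s'],o['tcp_pos'],o['wrist_force'])
```

```text
spoke phase mod 90: 18.7
{7: 8, 12: 20, 17: 23, 22: 46, 27: 20, 32: 9, 37: 10, 42: 6, 107: 6, 112: 4, 187: 4, 192: 13, 197: 36, 202: 23, 272: 4, 277: 12, 282: 22, 287: 16}
9.125 [0.50554932 0.11336113 0.26666436] [-2.38119677  5.19370739 13.03283718]
```

>>> step_arm(steps="0 0 40 0 0; -2 -6 64 0 0; -2 -37 64 0 0; -2 -37 38 0 0; -2 -30 35 0 0; -2 -21 34 0 0; -2 -13.5 30 0 0; -2 -7.5 24 0 0; -2 -3 16.5 0 0; -2 -0.5 8 0 0; -2 0 -1 0 0; -2 0 -1 0 0")

```text
time_s: 10.62
tcp_pos: [0.5033, 0.1135, 0.2655]
ee_rot: [[0.013, 1.0, 0.001], [1.0, -0.013, 0.003], [0.003, 0.001, -1.0]]
wrist_force: [-3.6, 5.3, 16.3]
finger_gap: 0.0006
```

Run:
```python
from h import *
star(x0=.505,cams=('scene','side')); o=manip.get_obs();print(o['time_s'],o['tcp_pos'],o['wrist_force'])
```

```text
spoke phase mod 90: 20.1
{12: 21, 17: 24, 22: 49, 27: 22, 32: 14, 37: 6, 112: 7, 192: 7, 197: 25, 202: 32, 207: 12, 272: 5, 277: 10, 282: 15, 287: 21}
10.725 [0.50321953 0.11350679 0.26542202] [-4.2327765   5.37787082 15.05893722]
```

>>> step_arm(steps="0 0 40 0 0; -3 -6 64 0 0; -3 -37 64 0 0; -3 -37 38 0 0; -3 -30 35 0 0; -3 -21 34 0 0; -3 -13.5 30 0 0; -3 -7.5 24 0 0; -3 -3 16.5 0 0; -3 -0.5 8 0 0; -3 0 -1 0 0; -3 0 -1 0 0")

```text
time_s: 12.22
tcp_pos: [0.5004, 0.1132, 0.2652]
ee_rot: [[0.013, 1.0, 0.001], [1.0, -0.013, 0.002], [0.003, 0.001, -1.0]]
wrist_force: [-6.3, 2.6, 24.5]
finger_gap: 0.0008
```

```bash
cat >> h.py <<'E'
def knob(ax=(.086,.270)):
    for c in('scene','side'):
        im,d=manip.capture(c); C=cloud(c,d>0,d)
        r=np.hypot(C[:,1]-ax[0],C[:,2]-ax[1])
        k=C[(r<.0135)&(C[:,0]<.515)&(C[:,0]>.38)]; s=C[(r>.025)&(r<.042)&(C[:,0]<.525)&(C[:,0]>.40)&(C[:,2]<.29)]
        print(c,'knob front',np.percentile(k[:,0],[1,3,10]),'star x',np.percentile(s[:,0],[10,50,90]),len(s))
E
python3 - <<'E'
from h import *
star(x0=.502,cams=('scene','side')); knob(); o=manip.get_obs();print(o['time_s'],o['tcp_pos'],o['wrist_force'])
E
```

```text
spoke phase mod 90: 18.6
{7: 5, 12: 15, 17: 28, 22: 41, 27: 32, 32: 12, 37: 7, 112: 6, 187: 6, 192: 24, 197: 39, 202: 10, 272: 8, 277: 13, 282: 20, 287: 6}
scene knob front [0.46600656 0.46645343 0.46780655] star x [0.48559809 0.50003837 0.50413942] 103
side knob front [0.46629751 0.46801934 0.47075483] star x [0.49713057 0.50286124 0.50849845] 52
12.425 [0.50045127 0.11331369 0.26518249] [-5.78389049  2.54302564 23.22451251]
```

>>> step_arm(steps="0 0 40 0 0; -3 -6 64 0 0; -3 -37 64 0 0; -3 -37 38 0 0; -3 -30 35 0 0; -3 -21 34 0 0; -3 -13.5 30 0 0; -3 -7.5 24 0 0; -3 -3 16.5 0 0; -3 -0.5 8 0 0; -3 0 -1 0 0; -3 0 -1 0 0")

```text
time_s: 13.92
tcp_pos: [0.4981, 0.1124, 0.2648]
ee_rot: [[0.014, 1.0, 0.003], [1.0, -0.014, 0.002], [0.002, 0.003, -1.0]]
wrist_force: [-5.8, -0.6, 27.8]
finger_gap: 0.0006
```

Run:
```python
from h import *
star(x0=.498,cams=('scene','side')); knob(); o=manip.get_obs();print(o['time_s'],o['tcp_pos'],o['wrist_force'])
```

```text
spoke phase mod 90: 16.8
{7: 4, 12: 15, 17: 31, 22: 39, 27: 29, 32: 13, 112: 5, 187: 10, 192: 30, 197: 26, 267: 8, 272: 14, 277: 18, 282: 11}
scene knob front [0.46455959 0.46495897 0.46572573] star x [0.48281457 0.49758759 0.50320654] 98
side knob front [0.46403842 0.46574484 0.46876036] star x [0.49604261 0.50143151 0.50659325] 55
14.125 [0.49822406 0.11277408 0.26474137] [-4.95848231  0.09441752 27.27436609]
```

>>> step_arm(steps="0 0 45 0 0; 0 0 72 10 0; -8 -10 75 20 0; -18 -26 75 30 20; -20 -26 75 40 60; -20 -26 75 50 60; -20 -26 75 60 60; -20 -26 75 70 60; -20 -26 75 80 60; -20 -26 75 90 60; -20 -26 40 90 60; -20 -26 -10 90 60")

```text
time_s: 15.62
tcp_pos: [0.4779, 0.0871, 0.2524]
ee_rot: [[-1.0, 0.013, 0.003], [0.013, 1.0, 0.002], [-0.003, 0.002, -1.0]]
wrist_force: [0.9, 0.8, -0.9]
finger_gap: 0.0558
```

Run:
```python
from h import *
a,d=manip.capture('scene'); b,e=manip.capture('side'); knob()
A=cv2.resize(a[180:270,230:320],(400,400),interpolation=2); B=cv2.resize(b[170:260,270:360],(400,400),interpolation=2)
save('s3',np.hstack([A,B]))
o=manip.get_obs();print(o['tcp_pos'],o['wrist_force'],o['time_s'])
```

```text
scene knob front [0.46214925 0.46274742 0.46352509] star x [0.46476955 0.46757833 0.49615455] 250
side knob front [0.46211814 0.46340421 0.47390848] star x [0.47133047 0.49708093 0.50223107] 70
[0.47691065 0.08629366 0.2528118 ] [ 0.96763216 -0.42512779 -0.05947061] 15.825
```

View pics/s3.png

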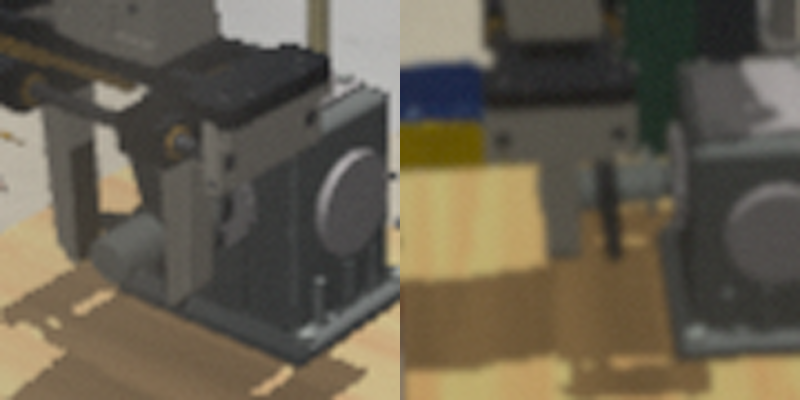

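>>> step_arm(steps="0 0 0 0 20; 0 0 0 0 20; 0 0 0 0 20; 0 0 0 0 20; -2 0 0 0 20; -4 0 0 0 20; -4 0 0 0 20", squeeze=25)

```text
time_s: 16.7
tcp_pos: [0.4753, 0.0867, 0.2535]
ee_rot: [[-1.0, 0.013, 0.005], [0.013, 1.0, 0.001], [-0.005, 0.001, -1.0]]
wrist_force: [6.1, 2.9, 2.0]
finger_gap: 0.0236
```

>>> step_arm(steps="-2 0 0 0 20; -4 0 0 0 20; -6 0 0 0 20; -6 0 0 0 20")

```text
time_s: 17.2
tcp_pos: [0.468, 0.0863, 0.253]
ee_rot: [[-1.0, 0.013, 0.002], [0.013, 1.0, 0.0], [-0.002, 0.0, -1.0]]
wrist_force: [4.7, 2.5, 0.3]
finger_gap: 0.0236
```

>>> step_arm(steps="-3 0 0 0 20; -6 0 0 0 20; -9 0 0 0 20; -12 0 0 0 20; -12 0 0 0 20")

```text
time_s: 17.82
tcp_pos: [0.454, 0.0859, 0.2524]
ee_rot: [[-1.0, 0.013, -0.001], [0.013, 1.0, -0.0], [0.001, -0.0, -1.0]]
wrist_force: [-1.3, 2.2, -0.6]
finger_gap: 0.0234
```

Run:
```python
from h import *
knob();o=manip.get_obs();print(o['tcp_pos'],o['wrist_force'],o['time_s'])
```

```text
scene knob front [0.43939806 0.43997907 0.44065002] star x [0.44497987 0.45538399 0.47597842] 174
side knob front [0.44016813 0.44113715 0.4640372 ] star x [0.44667161 0.45674174 0.47869926] 149
[0.45403865 0.08594672 0.25237491] [-0.88065936  2.14662019 -0.60908719] 17.925
```

>>> step_arm(steps="0 0 0 0 20; -4 0 0 0 20; -8 0 0 0 20; -12 0 0 0 20; -16 0 0 0 20; -20 0 0 0 20; -24 0 0 0 20; -28 0 0 0 20; -32 0 0 0 20; -32 0 0 0 20", squeeze=45)

```text
time_s: 19.18
tcp_pos: [0.4226, 0.086, 0.2526]
ee_rot: [[-1.0, 0.014, -0.0], [0.014, 1.0, -0.0], [0.0, -0.0, -1.0]]
wrist_force: [-0.3, 0.2, -1.2]
finger_gap: 0.0229
```

Run:
```python
from h import *
np.set_printoptions(precision=4,suppress=True)
a,d=manip.capture('scene'); b,e=manip.capture('side')
for n,dd in (('scene',d),('side',e)):
    r=manip.outline_of(n,'plug')
    if r: c=cloud(n,r[0]['mask'],dd); print(n,r[0]['score'],np.percentile(c,[1,50,99],0))
A=cv2.resize(a[180:270,220:310],(400,400),interpolation=2); B=cv2.resize(b[170:260,250:340],(400,400),interpolation=2)
save('s4',np.hstack([A,B])); knob()
o=manip.get_obs();print(o['tcp_pos'],o['wrist_force'],o['time_s'])
# tray
P=np.vstack([cloud(n,np.load(f'{n}_tray.npy'),np.load(n+'0.npz')['d']) for n in('scene','side')])
t=P[(P[:,2]>.207)&(P[:,2]<.23)]; print(cv2.minAreaRect((P[P[:,2]>.198][:,:2]*1000).astype(np.float32)),cv2.minAreaRect((t[:,:2]*1000).astype(np.float32)),'floor',np.median(P[P[:,2]<.206],0))
```

```text
scene 0.73 [[0.3291 0.1324 0.1958]
 [0.351  0.1532 0.2081]
 [0.3791 0.1835 0.2107]]
scene knob front [0.4088 0.4091 0.4099] star x [0.4137 0.4248 0.4451] 179
side knob front [0.4091 0.4113 0.4364] star x [0.4154 0.4267 0.448 ] 141
[0.423  0.086  0.2526] [ 0.1275  0.0226 -1.6969] 19.475
((551.6375122070312, -177.9752197265625), (194.6549835205078, 154.87364196777344), 5.213709354400635) ((551.3971557617188, -177.56900024414062), (194.76535034179688, 153.9483184814453), 4.6599249839782715) floor [ 0.5504 -0.1767  0.1991]
```

View pics/s4.png

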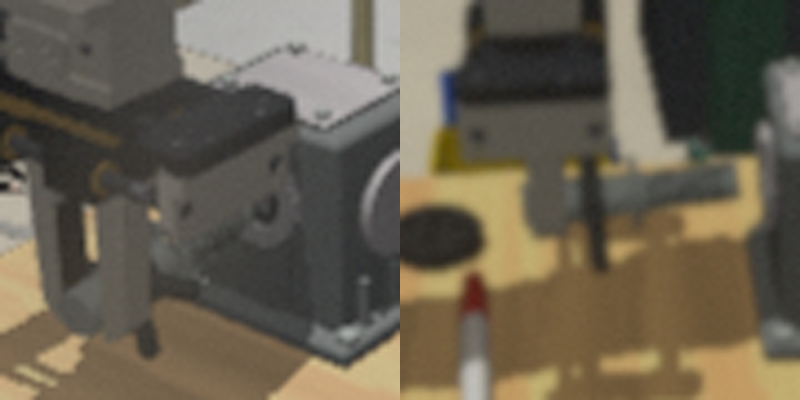

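>>> step_arm(steps="0 0 20 0 20; 0 0 45 0 20; 0 0 70 0 20; 0 -15 85 0 20; 10 -45 85 0 20; 22 -80 85 0 20; 34 -115 85 0 20; 46 -150 85 0 20; 60 -185 85 0 20; 72 -220 85 0 20; 82 -250 85 0 20; 86 -264 85 0 20")

```text
time_s: 20.98
tcp_pos: [0.5091, -0.1795, 0.3374]
ee_rot: [[-1.0, 0.015, -0.0], [0.015, 1.0, -0.001], [0.0, -0.001, -1.0]]
wrist_force: [-0.4, 0.5, -0.8]
finger_gap: 0.0229
```

>>> step_arm(steps="0 0 -25 0 20; 0 0 -55 0 20; 0 0 -80 0 20; 0 0 -95 0 20; 0 0 -102 0 20; 0 0 -105 0 20; 0 0 -105 0 20")

```text
time_s: 21.85
tcp_pos: [0.5092, -0.178, 0.233]
ee_rot: [[-1.0, 0.014, 0.001], [0.014, 1.0, -0.0], [-0.001, -0.0, -1.0]]
wrist_force: [-0.4, 0.0, -0.7]
finger_gap: 0.0227
```

Run:
```python
from h import *
a,d=manip.capture('scene'); b,e=manip.capture('side')
A=cv2.resize(a[210:340,310:440],(400,400),interpolation=2); B=cv2.resize(b[230:350,300:420],(400,400),interpolation=2)
save('s5',np.hstack([A,B]))
o=manip.get_obs();print(o['tcp_pos'],o['wrist_force'],o['time_s'],o['finger_gap'])
```

```text
[ 0.50920462 -0.17803861  0.2331853 ] [ 0.38208083 -0.82882419 -1.39054346] 21.95 0.022987945945204653
```

View pics/s5.png

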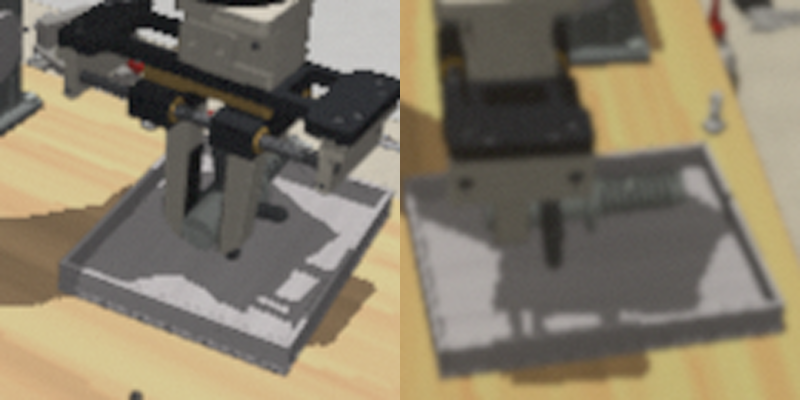

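>>> step_arm(steps="0 0 -3 0 20; 0 0 -6 0 20; 0 0 -8 0 20; 0 0 -9 0 20; 0 0 -9 0 20", squeeze=20)

```text
time_s: 22.58
tcp_pos: [0.5077, -0.1774, 0.2243]
ee_rot: [[-1.0, 0.014, -0.002], [0.014, 1.0, 0.002], [0.002, 0.002, -1.0]]
wrist_force: [-6.9, 3.3, 14.6]
finger_gap: 0.0236
```

>>> step_arm(steps="0 0 1 0 20; 0 0 1 0 20; 0 0 0 0 20; 0 0 0 0 20; 0 0 -1 0 20; 0 0 -1 0 20", squeeze=4)

```text
time_s: 23.32
tcp_pos: [0.5088, -0.1779, 0.2226]
ee_rot: [[-1.0, 0.014, -0.0], [0.014, 1.0, 0.0], [0.0, 0.0, -1.0]]
wrist_force: [-2.1, 2.2, 5.4]
finger_gap: 0.0237
```

Run:
```python
from h import *
a,d=manip.capture('scene'); b,e=manip.capture('side')
A=cv2.resize(a[210:340,310:440],(400,400),interpolation=2); B=cv2.resize(b[230:350,300:420],(400,400),interpolation=2)
save('s6',np.hstack([A,B]))
o=manip.get_obs();print(o['tcp_pos'],o['wrist_force'],o['time_s'],o['finger_gap'])
```

```text
[ 0.50883871 -0.17788873  0.22261123] [-3.68548153  2.21071585  5.44861979] 23.425 0.023814294351562237
```

View pics/s6.png

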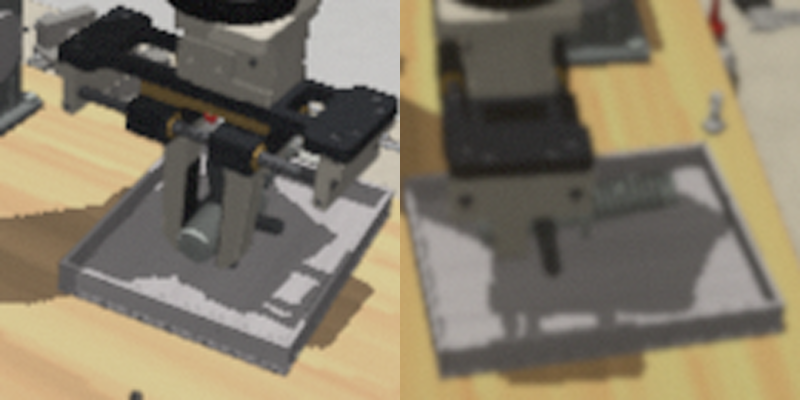

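>>> step_arm(steps="0 0 1 0 20; 0 0 2 0 20; 0 0 3 0 20; 0 0 4 0 20; 0 0 5 0 20; 0 0 6 0 20; 0 0 7 0 20; 0 0 8 0 20; 0 0 8 0 20", squeeze=3)

```text
time_s: 24.55
tcp_pos: [0.509, -0.178, 0.2307]
ee_rot: [[-1.0, 0.014, 0.0], [0.014, 1.0, -0.0], [-0.0, -0.0, -1.0]]
wrist_force: [-0.2, 0.9, 0.1]
finger_gap: 0.0237
```

Run:
```python
from h import *
a,d=manip.capture('scene'); b,e=manip.capture('side')
A=cv2.resize(a[210:340,310:440],(400,400),interpolation=2); B=cv2.resize(b[230:350,300:420],(400,400),interpolation=2)
save('s7',np.hstack([A,B]))
C=cloud('side',e>0,e); m=(C[:,0]>.55)&(C[:,0]<.62)&(abs(C[:,1]+.178)<.015)&(C[:,2]>.203)
for x in np.arange(.55,.62,.01):
    s=C[m&(abs(C[:,0]-x)<.005)]; print(round(x,2),len(s),np.percentile(s[:,2],95) if len(s) else 0)
o=manip.get_obs();print(o['tcp_pos'],o['wrist_force'],o['time_s'],o['finger_gap'])
```

```text
0.55 136 0.6017717930905201
0.56 251 0.5963048109444038
0.57 104 0.5839485528588703
0.58 61 0.23882520033439486
0.59 60 0.23428526873354524
0.6 40 0.23175215255259096
0.61 0 0
[ 0.50894094 -0.17797745  0.23071098] [ 0.4334999  -0.23723471  0.60099981] 24.65 0.023949811670878313
```

View pics/s7.png

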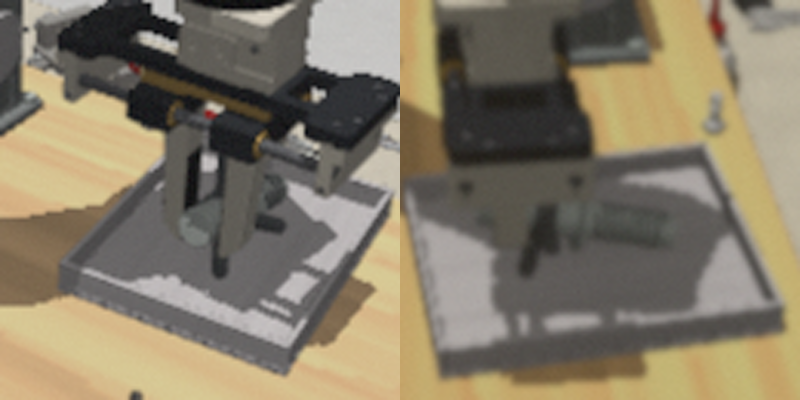

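>>> step_arm(steps="0 0 -1 0 20; 0 0 -2 0 20; 0 0 -3 0 20; 0 0 -4 0 20; 0 0 -5 0 20; 0 0 -6 0 20; 0 0 -6 0 20; 0 0 -6 0 20")

```text
time_s: 25.65
tcp_pos: [0.5088, -0.178, 0.2245]
ee_rot: [[-1.0, 0.014, -0.0], [0.014, 1.0, -0.0], [0.0, -0.0, -1.0]]
wrist_force: [-0.0, -0.0, 3.2]
finger_gap: 0.0239
```

```bash
cat > tip.py <<'E'
from h import *
b,e=manip.capture('side')
C=cloud('side',e>0,e); m=(C[:,0]>.55)&(C[:,0]<.63)&(abs(C[:,1]+.178)<.02)&(C[:,2]>.203)&(C[:,2]<.29)
for x in np.arange(.56,.63,.01):
    s=C[m&(abs(C[:,0]-x)<.005)]; print(round(x,2),len(s),np.percentile(s[:,2],95) if len(s) else 0)
o=manip.get_obs();print(o['tcp_pos'],o['wrist_force'],o['time_s'],o['finger_gap'])
E
python3 tip.py
```

```text
0.56 60 0.24248872012732092
0.57 58 0.24071251637568855
0.58 57 0.23866800253616496
0.59 59 0.2350087951635041
0.6 38 0.23279070479215386
0.61 0 0
0.62 0 0
[ 0.50885667 -0.17799881  0.22454507] [0.61424775 1.3929569  2.87764591] 25.7 0.024253897334248216
```

>>> step_arm(steps="0 0 0 0 26; 0 0 0 0 26; 0 0 0 0 27; 0 0 0 0 27; 0 0 0 0 28; 0 0 0 0 29; 0 0 0 0 30; 0 0 0 0 31; 0 0 0 0 32; 0 0 0 0 32")

```text
time_s: 26.95
tcp_pos: [0.5089, -0.1779, 0.2246]
ee_rot: [[-1.0, 0.014, 0.0], [0.014, 1.0, 0.0], [-0.0, 0.0, -1.0]]
wrist_force: [0.2, 0.2, -1.2]
finger_gap: 0.03
```

```bash
python3 tip.py
```

```text
0.56 61 0.24684450287125598
0.57 64 0.23391785077350066
0.58 58 0.2320333607967623
0.59 57 0.22578378704069282
0.6 51 0.22207515028916355
0.61 4 0.22025696095760372
0.62 0 0
[ 0.50889779 -0.17795921  0.22461673] [0.553575   0.41646801 0.31492142] 27.0 0.02959837466638614
```

Tip is now on the tray floor (top about 0.220). Open wider and lift away.

>>> step_arm(steps="0 0 0 0 38; 0 0 0 0 45; 0 0 0 0 45; 0 0 15 0 45; 0 0 40 0 45; 0 0 80 0 45; -20 0 130 0 45; -60 0 170 0 45; -60 40 170 0 45; -60 80 170 0 45; -60 80 170 0 45")

```text
time_s: 28.38
tcp_pos: [0.4489, -0.0957, 0.3957]
ee_rot: [[-1.0, 0.009, 0.001], [0.009, 1.0, 0.001], [-0.001, 0.001, -1.0]]
wrist_force: [-0.9, -0.4, 0.7]
finger_gap: 0.042
```

Run:
```python
from h import *
np.set_printoptions(precision=3,suppress=True)
for cam in ['scene','side']:
    im,d=manip.capture(cam)
    if cam=='scene': save('fin',cv2.resize(im[170:400,150:450],None,fx=2.6,fy=2.6))
    for n in ['plug','roller_a','feed_wheel_a','hex_key_6','tape_roll','marker','bolt_loose']:
        for r in manip.outline_of(cam,n)[:1]:
            c=cloud(cam,r['mask'],d)
            if len(c): print(cam,n,round(r['score'],2),np.median(c,0),np.percentile(c,2,0),np.percentile(c,98,0))
o=manip.get_obs();print(o['tcp_pos'],o['wrist_force'],o['time_s'])
```

```text
scene plug 0.77 [ 0.53  -0.148  0.23 ] [ 0.495 -0.17   0.195] [ 0.618 -0.082  0.257]
scene feed_wheel_a 0.82 [0.351 0.154 0.208] [0.329 0.133 0.195] [0.381 0.191 0.21 ]
scene hex_key_6 0.75 [ 0.361 -0.061  0.219] [ 0.348 -0.076  0.197] [ 0.383 -0.04   0.223]
scene tape_roll 0.84 [ 0.358 -0.29   0.21 ] [ 0.334 -0.314  0.194] [ 0.386 -0.263  0.215]
scene marker 0.81 [0.376 0.041 0.208] [ 0.372 -0.02   0.199] [0.385 0.109 0.212]
scene bolt_loose 0.39 [ 0.652 -0.056  0.201] [ 0.647 -0.06   0.194] [ 0.669 -0.048  0.221]
side plug 0.93 [ 0.539 -0.153  0.23 ] [ 0.499 -0.17   0.208] [ 0.594 -0.123  0.257]
side roller_a 0.61 [ 0.368 -0.065  0.219] [ 0.347 -0.076  0.195] [ 0.387 -0.039  0.224]
side feed_wheel_a 0.56 [0.356 0.152 0.208] [0.332 0.132 0.198] [0.381 0.183 0.211]
side hex_key_6 0.77 [ 0.336 -0.19   0.201] [ 0.31  -0.222  0.198] [ 0.395 -0.163  0.203]
side tape_roll 0.74 [ 0.362 -0.294  0.211] [ 0.337 -0.314  0.195] [ 0.386 -0.262  0.216]
side marker 0.65 [0.38  0.039 0.209] [ 0.372 -0.017  0.204] [0.387 0.11  0.213]
[ 0.449 -0.098  0.395] [0.066 0.887 0.42 ] 29.175
```

View pics/fin.png

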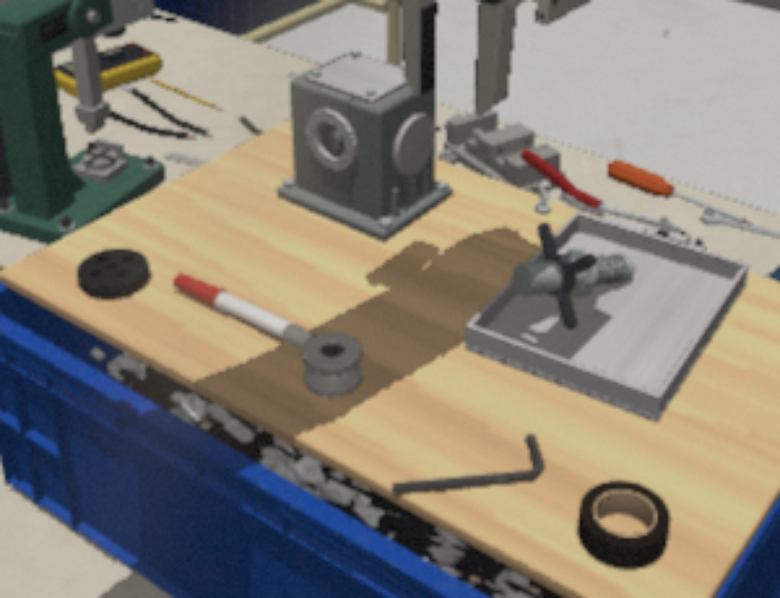

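Run:
```python
from h import *
np.set_printoptions(precision=3,suppress=True)
S=[]
for cam in ['scene','side']:
    im,d=manip.capture(cam); r=manip.outline_of(cam,'plug')[0]
    m=cv2.erode(r['mask'].astype(np.uint8),np.ones((2,2)))>0; S.append(cloud(cam,m,d))
S=np.vstack(S); S=S[(S[:,2]>.203)]
for x in np.arange(.49,.63,.01):
    s=S[abs(S[:,0]-x)<.005]
    if len(s): 
        t=s[s[:,2]>s[:,2].max()-.003]; print(round(x,2),len(s),'y',s[:,1].min(),s[:,1].max(),'z',s[:,2].min(),s[:,2].max(),'top y',t[:,1].mean())
# depth-based map of star slice
C=S[(S[:,0]>.515)&(S[:,0]<.545)]; 
G=np.zeros((18,30),int)
for y,z in C[:,1:]:
    i=int((z-.195)/.005); j=int((-.08-y)/.005)
    if 0<=i<18 and 0<=j<30: G[i,j]+=1
for i in range(17,-1,-1): print('%.3f'%(.195+.005*i),''.join('#' if g>3 else '.' if g else ' ' for g in G[i]))
```

```text
0.49 8 y -0.1405131721483295 -0.13395110746175948 z 0.23152140041202604 0.24168058200878711 top y -0.13924480070964645
0.5 118 y -0.14424419363596036 -0.12238137627650207 z 0.23062664727644253 0.250854559298507 top y -0.13358429712497516
0.51 145 y -0.16717137063791618 -0.1293239461020265 z 0.20458060828395683 0.24880381655764774 top y -0.13540513640981197
0.52 247 y -0.16994834360380956 -0.1323645049133478 z 0.20448799788604757 0.258797537255779 top y -0.16678747498894161
0.53 163 y -0.17217232003365712 -0.12647888299773674 z 0.21796878166109077 0.2604290954008605 top y -0.1677417966647793
0.54 192 y -0.16542130063011573 -0.10414163480454351 z 0.20564874419378404 0.25982407951685776 top y -0.12092561975386265
0.55 109 y -0.16494544306513517 -0.10142847381037237 z 0.21303593696631523 0.25646928676968567 top y -0.12136385499702734
0.56 77 y -0.16293702741654445 -0.10462501594083873 z 0.2062953179865076 0.2336027777898004 top y -0.1473320299463388
0.57 87 y -0.1670019844650681 -0.1508475713675996 z 0.2095671877951968 0.2304902018881102 top y -0.1554161832730079
0.58 78 y -0.16974501492
[... 267 characters left out ...]
 0.2109362584139644 0.21998095092630973 top y -0.1649404303093603
0.280                               
0.275                               
0.270                               
0.265                               
0.260                  .            
0.255        .#       .##           
0.250        .##.    .##.           
0.245         ##### ###.            
0.240          #######.             
0.235          ...###.              
0.230             .###              
0.225             .####.            
0.220             .####             
0.215     .        ###.             
0.210      .       .###.            
0.205             .#..#.            
0.200                 ..            
0.195
```

```bash
python3 -c "
from rig import manip
o=manip.get_obs(); print(o['time_s'],o['tcp_pos']); print(manip.close_job())"
```

```text
29.375 [ 0.44890438 -0.09793402  0.39460678]
the job is handed in; nothing more can be done
None
```

The plug is unscrewed, drawn out and lying in the shallow tray, and I handed the job in at about 29 s of the 72 s allowed.

- **Unscrewing:** I turned the star about 335° anticlockwise in four strokes, pushing the spokes with the closed fingers. Before that, two attempts to push the upper right spoke sideways jammed, at up to about 39 N on one axis and about 45 N combined. I backed off and pushed the upper left spoke instead. The limit for the arm or gripper's body is 40 N. The contact was at the fingertips, so I think it falls outside that rule, but I could not confirm it.
- **Drawing out:** I gripped the knob and pulled gently. The plug slid at about 5 N, which showed the thread had let go, and it came clear of the port level.
- **Laying down:** I lowered it until it touched the tray, let the shank sag onto the floor with a light grip, then opened the fingers slowly.

**Last checks:**
- The plug rests on two spokes and its shank tip, inside the tray and not moving. It rolled about 30 mm towards the left wall on release.
- The port is empty, and the gripper is about 14 cm clear of the plug.
- The other things on the board are where they were, within about 2–3 mm wherever a camera gave a reading that could be compared. In the last scene picture the network mistook the roller for the hex key. The side camera and the picture itself show both unmoved.

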